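# Clamp an offcut in the sprung hold-down jig

## Robot

A 6-joint arm with a two-finger parallel gripper is mounted at the origin on a cart in front of the work surface, level with it; the furniture and walls round the work are solid. World frame = base frame: x ahead of the robot, y to its left, z up, the work surface at z = 0. Lengths are in m, angles in rad, forces in N, time in s.
With the tool pointing down it reaches from about 0.35 to 0.925 m from the base axis. Payload 6.4 kg.
Tool frame: the origin (TCP) lies at the very end of the fingers, on their centre line; the grasp point (between the pads) lies 19 mm behind it (arm.hold_point_z is the distance from the TCP to the grasp point, in m); z points along the fingers, y is the line along which they close (so a half turn about z gives the same grasp; the last joint's range is limited). The gripper opens to 94 mm and grips with 3 to 60 N. Pads are 16 mm wide; open, the fingers measure 119 mm over their backs; the gripper's body (75 mm by 177 mm) begins 78 mm behind the grasp point.
Start: joints at [-1.503, 0.245, 1.558, -0, 1.339, -0.174], TCP at [0.156, -0.631, 0.205] pointing down, gripper open.
Joint ranges: [-3.13, 3.13], [-1.02, 2.26], [0.13, 2.54], [-0.95, 4.09], [0.21, 2.88], [-2.74, 2.74]. Speed limits (rad/s): [2.57, 2.57, 3.14, 3.14, 3.14, 3.14].

## Interface

Orientations are given as a unit quaternion [x, y, z, w].
In Python, from rig import sensors, vision, ticket, nets, arm gives the robot as it stands.
- The arm moves only by the tool send_rows, never from a script. Its argument "series" is a list of rows, each a list of 5 numbers: the shift along the tool's x, y, z in m, then the turn about the tool's z in degrees, then the finger opening in m, from 0 to 0.094. A call has 1 to 20 rows; each row is the pose to reach, as a shift and turn from the pose commanded when the call began, along the tool's axes at that moment; what a row does not reach only later rows make up. A row lasts 1/8 s, in which the tool goes at most 62.5 mm and 10.7 degrees, less where a joint would pass 70% of its speed; a pose out of reach is approached as far as the arm can. A call with a gripper value outside its range is refused whole. The fingers move at their own pace and stop on an object; the grip force is fixed at half the most. Time passes only in rows, so rows that repeat a pose let the fingers close. It gives the time, the measured TCP pose, the force, the opening and the grip force at its end, in the units of the state.
- sensors.sense(): the state, without advancing time (a new reading comes with each control period).
- vision.get_image(name): name is "side" or "top" or "wrist"; returns a dict with "pixels" (400x640x3 uint8, red, green, blue), "K" (3x3 intrinsics, pixels), "cam_to_world" (4x4, takes a point from camera to world coordinates); the wrist camera has in their place "tool_from_camera" (4x4, takes a point from camera to tool coordinates, whose origin is the TCP and whose axes are the flange's). Camera axes: x right, y up, looking along -z (the intrinsics and any distortion apply to the point x, -y, -z); pixel columns grow to the right and rows downward; lengths in m; the calibration is good to about 2 mm. A picture is of the moment at which its call begins: read the wrist's pose just before it. There is no depth.
- ticket.hand_in(): hands the job in; it is judged then, once.
Trained networks look in the newest picture that a camera, given by its name, has taken for a name from the list of things; names that differ only in an ending like _2 or _b are one class to them, and where a whole thing is asked for, a point or a joint stands for the part that bears it (a point fixed in the world has none). Each returns a list of dicts, best first, with "conf" (0 to 1); they miss things now and then, are a little off and sometimes report something else, mostly with a low value. They report only what shows in the picture. A call takes as long as a camera call. They do not tell look-alikes from the thing itself.
- nets.boxes_of(query, camera): "box" ([left, top, right, bottom] in pixels, round what is visible of it).
The state is a dict: "time_s": time; "qpos": joint angles; "qvel": joint speeds; "joint_torque": joint torques, N m; "position": TCP position; "tool_rot": TCP orientation; "contact_force": force on the tool from outside, world axes, zero at the start; "wrist_torque": the same for the moment, N m; "gripper_width": finger opening in m; "finger_force": force on a finger pad.
Only numpy, scipy, OpenCV 4.12 (cv2) and the standard library are available. Lean on these libraries where they do the work, as an engineer would, in place of code of your own. Each camera call takes 0.05 s, during which the arm holds its last target. There are 200 camera calls.

## Task

Clamp the long thin pine offcut that lies on the near side of the batten in the blue drilling jig. First push the red lever of the sprung hold-down up over its centre so that it snaps fully open, then lay the offcut flat on the jig board, snug against the two side pins and the end pin, and finally push the lever back over its centre so that it snaps shut with its rubber foot holding the offcut. Do not disturb the tape roll, the red screwdriver or the short offcut just beyond the batten.

Things in the scene. Friction and masses are not known exactly. Their poses are not given: they have to be found in the camera images.
- jig: Drilling jig, fixed to the bench left or right in front of the robot, turned up to 0.25 rad: blue-painted board 60 (x) x 200 (y) x 12 mm. Origin: centre of its underside, on the bench. +y runs along the board towards the sprung lever, +x across it towards the two side pins (roughly away from the robot). A grey bracket, 30 mm wide, 52 mm high, holds the lever at the +y end.
- seat (a point): Where the offcut's centre must lie: 7.5 mm above the board's top, (+2.5, -25) mm from the jig's origin; axes as the jig's, the offcut's length along y. There its long side touches both side pins and its end touches the end pin; its other long side and end are open.
- side_pin (a point): Middle between the two steel side pins, at their height's middle (5 mm above the board's top). Each pin is 10 mm across and 10 mm tall; they stand 45 mm either way from here along the jig's y, so 80 mm are free between them for a finger. This point is 22.5 mm from the seat along jig +x.
- end_pin (a point): Middle of the steel end pin, 10 mm across and 10 mm tall on the board, 65 mm from the seat along jig +y.
- pivot (a point): Centre of the lever's hinge pin: 90 mm from the seat along jig +y, 40 mm above the bench. The hinge axis lies along the jig's x. The coil spring runs from a pin 22 mm below the pivot to a pin on the handle 35 mm from the pivot, 22 mm to the jig -x side of the lever; it and its pins stay within 28 mm of the lever and below 80 mm above the bench.
- red_grip (a point): Point on the axis of the lever's red handle sleeve, 80 mm from the pivot; moves with the lever in the jig's y-z plane. The sleeve is 19 mm across and covers 40 to 115 mm from the pivot. Shut, the handle leans 0.75 rad from upright over the board (towards jig -y); open, it leans 0.75 rad the other way, off the board's end.
- rubber_foot (a point): Centre of the lever's 16 mm round rubber foot, on a steel arm 55 mm from the pivot. Lever shut: the arm is level and the foot is over the board, 35 mm from the seat along jig +y. Lever open: the arm stands upright over the pivot, foot about 95 mm above the bench, clear of the seat.
- lever (a joint): Hold-down lever, rad: 0 shut on the empty board (the start), 1.5 fully open, about 0.09 shut on the offcut. A spring drives it to the nearer end; the dead point is 0.75, handle upright. Some 7 to 12 N across the red handle moves it off an end, less and less up to the dead point; once past that it snaps to the other end by itself in about a second. Foot force shut: about 10 N.
- block_centre (a point): Centre of the loose long thin pine offcut to be clamped: 35 mm wide (its x), 120 mm long (its y), 15 mm thick (its z), about 33 g. It lies flat on the bench, left or right, on the other side from the jig, its length within 0.5 rad of world y. Either end and either face may lead.
- tape_centre (a point): Centre of the roll of masking tape, 103 mm across, 26 mm high; bystander beyond the batten. The batten, 32 mm wide and 21 mm high, is fixed and lies from left to right across the bench, its near edge at about x = 0.53 to 0.56 m.
- screwdriver_centre (a point): Middle of the red-handled screwdriver, 195 mm long, 25 mm thick, lying; bystander beyond the batten.
- short_centre (a point): Centre of the short pine offcut, 50 x 60 x 22 mm; bystander beyond the batten.
Not all that is in view belongs to the job. Several things look just like the part that bears block_centre: the one meant starts farthest to the robot's left.

How it is judged:
By the outcome, as a careful person would: the job done as asked, in the order asked, and still so for the second after the job is handed in, with the robot touching nothing.
It also fails if it takes over 64 s, if anything falls off the work surface, if the arm or the gripper's body presses on something with over 40 N, if the wrist force passes 120 N, or if a joint passes its speed limit or range.

## Working session

There is one attempt and no reset: what is moved stays moved. The work goes in short steps, Python scripts to look and compute and a tool call to move; the robot and the scene stay as the last step left them, time stands still between calls to the robot, and variables do not carry over. Pictures are saved under pics/ and viewed, at most 10 in all, crops included, and the job is handed in when it is done.

Besides the shell and the picture viewer there is one more tool, called after ">>>" by a JSON object that holds its "op" and its "data", one argument or row to a line. send_rows: Moves the arm, as the interface text tells. Its arguments: {"type":"object","properties":{"series":{"type":"array","items":{"type":"array","items":{"type":"number"}}}},"required":["series"]}

```bash
mkdir -p pics; cat > h.py <<'E'
import numpy as np, cv2
from rig import sensors, vision, ticket, nets, arm
from scipy.spatial.transform import Rotation as R
def shot(c,fn=None):
    s=sensors.sense(); im=vision.get_image(c)
    if c=="wrist":
        T=np.eye(4);T[:3,:3]=R.from_quat(s["tool_rot"]).as_matrix();T[:3,3]=s["position"]
        im["cam_to_world"]=T@im["tool_from_camera"]
    if fn: cv2.imwrite("pics/"+fn,im["pixels"][:,:,::-1])
    return im
def world(im,uv,z):
    T=im["cam_to_world"];K=im["K"]
    d=np.linalg.inv(K)@np.array([uv[0],uv[1],1.]);d=T[:3,:3]@(d*[1,-1,-1])
    o=T[:3,3];return o+d*(z-o[2])/d[2]
def pix(im,p):
    T=im["cam_to_world"];q=T[:3,:3].T@(np.array(p)-T[:3,3]);q=im["K"]@(q*[1,-1,-1]);return q[:2]/q[2]
E
python3 - <<'E'
from h import *
im=shot("top","top1.png")
print({k:(v if k!="pixels" else 0) for k,v in im.items()})
for q in ["block_centre","jig","red_grip","rubber_foot","side_pin","end_pin","lever","tape_centre","short_centre","screwdriver_centre"]:
    print(q,[(np.round(d["box"]).astype(int).tolist(),round(d["conf"],2)) for d in nets.boxes_of(q,"top")[:5]])
im=shot("side","side1.png")
for q in ["block_centre","jig"]:
    print(q,[(np.round(d["box"]).astype(int).tolist(),round(d["conf"],2)) for d in nets.boxes_of(q,"side")[:5]])
print(sensors.sense())
E
```

```text
{'pixels': 0, 'K': array([[430.83545312,   0.        , 315.5041618 ],
       [  0.        , 430.83545312, 200.55880571],
       [  0.        ,   0.        ,   1.        ]]), 'cam_to_world': array([[-0.00196392,  0.98767122, -0.1565302 ,  0.34497473],
       [-0.99999598, -0.00226   , -0.0017136 , -0.09837352],
       [-0.00204623,  0.15652621,  0.98767169,  1.43309237],
       [ 0.        ,  0.        ,  0.        ,  1.        ]])}
block_centre [([238, 228, 272, 248], 0.75), ([392, 234, 429, 261], 0.62), ([321, 232, 353, 244], 0.42)]
jig [([314, 223, 374, 252], 0.85)]
red_grip [([333, 153, 363, 182], 0.47), ([324, 234, 352, 243], 0.44)]
rubber_foot [([323, 234, 352, 248], 0.45)]
side_pin [([313, 222, 375, 254], 0.91)]
end_pin [([314, 223, 375, 253], 0.94)]
lever [([319, 230, 354, 240], 0.5), ([333, 150, 362, 185], 0.28)]
tape_centre [([332, 151, 363, 186], 0.69)]
short_centre [([285, 164, 300, 177], 0.64)]
screwdriver_centre [([212, 170, 240, 183], 0.66), ([314, 222, 372, 252], 0.33)]
block_centre [([276, 181, 298, 200], 0.82), ([354, 228, 389, 252], 0.73), ([257, 271, 297, 306], 0.65), ([270, 202, 305, 261], 0.44)]
jig [([270, 200, 307, 262], 0.87)]
{'time_s': 0.7, 'qpos': array([-1.50309563e+00,  2.45086241e-01,  1.55776723e+00,  5.15567182e-06,
        1.33871126e+00, -1.74096741e-01]), 'qvel': array([-0.00011024, -0.00060524, -0.00094884, -0.00039337, -0.00252348,
       -0.00169895]), 'joint_torque': array([-9.71030386e-05, -4.15729845e+01, -3.14814591e+01,  6.85072714e-02,
        2.87701003e-02, -3.86634383e-06]), 'position': array([ 0.15565213, -0.63111298,  0.2054817 ]), 'tool_rot': array([9.92700719e-01, 1.20603824e-01, 1.76280351e-06, 1.40752046e-05]), 'contact_force': array([ 0.01829738, -0.10589475,  0.9441932 ]), 'wrist_torque': array([-0.00677067, -0.00829208, -0.0441671 ]), 'finger_force': 0.0, 'gripper_width': 0.09421589521829198}
```

View pics/top1.png

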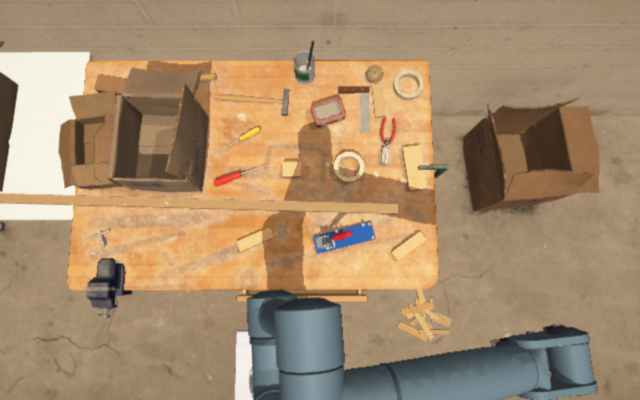

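View pics/side1.png

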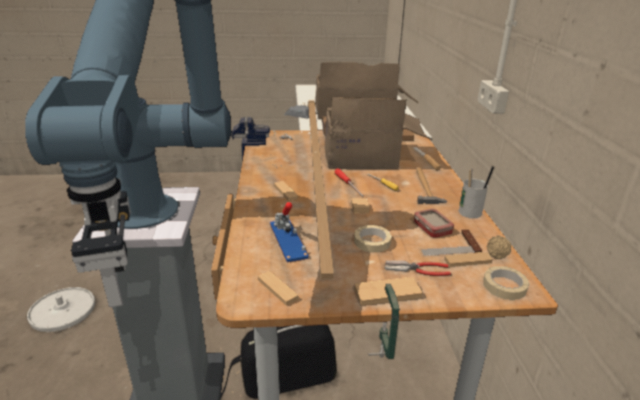

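The top picture shows the blue jig at (344,237) with its lever end to the left. The tape is at (349,167), the short offcut at (291,168) and the screwdriver at (228,176). There are three long thin offcuts: (254,240) near side and left, (408,246) near side and right, and (415,166) beyond the batten. The one at (254,240) fits, because image left is the robot's left and it lies on the near side. I'll confirm that in a crop.

```bash
python3 - <<'E'
from h import *
im=shot("top")
p=im["pixels"][:,:,::-1]
cv2.imwrite("pics/crop1.png",cv2.resize(p[205:275,225:435].copy(),None,fx=3.7,fy=3.7,interpolation=cv2.INTER_CUBIC))
hsv=cv2.cvtColor(p.copy(),cv2.COLOR_BGR2HSV)
m=cv2.inRange(hsv,(100,120,60),(130,255,255)); m[:200]=0;m[270:]=0;m[:,:300]=0;m[:,390:]=0
pts=np.argwhere(m)[:,::-1].astype(float)
w=np.array([world(im,q,.012)[:2] for q in pts],dtype=np.float32)
r=cv2.minAreaRect(w);print("jig",r)
for uv in [(254,240),(408,246)]: print(world(im,uv,.015))
print("handle", world(im,(343,237),.08))
print("batten near",world(im,(250,213),.0))
E
```

```text
jig ((0.44832879304885864, -0.18902446329593658), (0.05582083761692047, 0.1939011961221695), 13.910883903503418)
[0.43896605 0.10643969 0.015     ]
[ 0.41828698 -0.39866633  0.015     ]
handle [ 0.44346527 -0.18206278  0.08      ]
batten near [0.53035702 0.12386651 0.        ]
```

View pics/crop1.png

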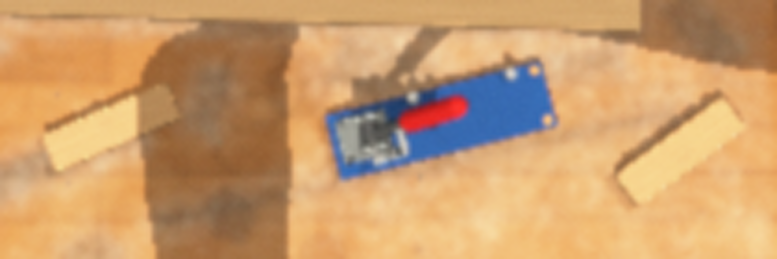

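The crop shows the left offcut at crop (110,128), which is full-image (254.7,239.6). It is whole, long and thin, near side and farthest left, so it is the one meant. The jig is turned about +0.243 rad with its lever at the left end. I'm moving over the jig, turning so that tool x = jig y and tool y = jig x.

>>> {"op": "send_rows", "data": {
  "series": [
    [0.04, -0.03, -0.02, -9, 0.094],
    [0.09, -0.06, -0.04, -18, 0.08],
    [0.13, -0.09, -0.06, -27, 0.06],
    [0.17, -0.12, -0.08, -36, 0.04],
    [0.21, -0.15, -0.1, -45, 0.02],
    [0.25, -0.18, -0.1, -54, 0],
    [0.3, -0.21, -0.1, -63, 0],
    [0.34, -0.24, -0.1, -72, 0],
    [0.37, -0.265, -0.1, -81, 0],
    [0.389, -0.279, -0.1, -90, 0],
    [0.389, -0.279, -0.1, -90, 0],
    [0.389, -0.279, -0.1, -90, 0]
  ]
}}

```text
time_s: 2.25
position: [0.4661, -0.2676, 0.3054]
tool_rot: [0.618, 0.786, -0.0, -0.0]
contact_force: [-0.2, 0.5, 0.0]
gripper_width: 0.0002
finger_force: 0.0
```

```bash
python3 - <<'E'
from h import *
im=shot("wrist","w1.png")
print(im["tool_from_camera"],im["K"]); s=sensors.sense();print(s["position"],R.from_quat(s["tool_rot"]).as_matrix(),s["time_s"],s["qpos"])
for q in ["jig","red_grip","rubber_foot","side_pin","end_pin","pivot"]:
    print(q,[(np.round(d["box"]).astype(int).tolist(),round(d["conf"],2)) for d in nets.boxes_of(q,"wrist")[:3]])
E
```

```text
[[ 5.85383416e-04  9.64807812e-01  2.62955400e-01  7.66569589e-02]
 [ 9.99999281e-01 -8.40099518e-04  8.56234871e-04 -6.63492398e-04]
 [ 1.04701080e-03  2.62954710e-01 -9.64807610e-01 -1.79552198e-01]
 [ 0.00000000e+00  0.00000000e+00  0.00000000e+00  1.00000000e+00]] [[354.64472233   0.         315.41672353]
 [  0.         354.64472233 197.99233602]
 [  0.           0.           1.        ]]
[ 0.46600247 -0.26785672  0.30543641] [[-2.36640710e-01  9.71597215e-01 -1.64017395e-04]
 [ 9.71597220e-01  2.36640683e-01 -1.70575287e-04]
 [-1.26917286e-04 -1.99723903e-04 -9.99999972e-01]] 2.3 [-7.32607488e-01 -8.85368879e-02  1.72997817e+00 -2.37099111e-04
  1.50015922e+00 -9.71497637e-01]
jig [([291, 10, 343, 173], 0.66)]
red_grip [([294, 32, 331, 118], 0.67)]
rubber_foot [([296, 34, 332, 117], 0.75)]
side_pin [([291, 13, 343, 174], 0.68)]
end_pin [([293, 12, 344, 172], 0.81)]
pivot [([443, 116, 532, 192], 0.28)]
```

View pics/w1.png

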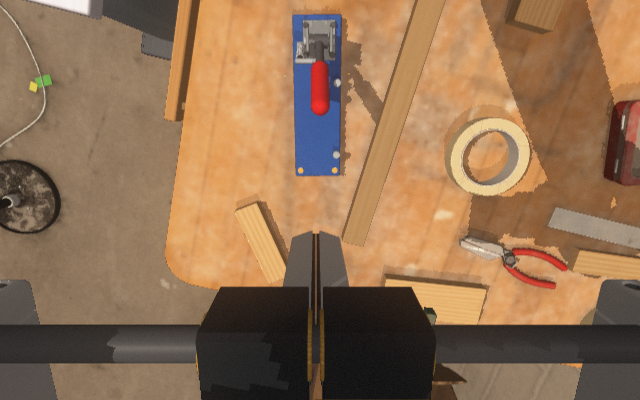

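The picture shows the jig nearly aligned with image vertical: board corners about (293,14) to (341,176), handle at (320,85), side pins at (337,83) and (336,155). I'll measure it.

```bash
cat >> h.py <<'E'
def jig(im,roi):
    hsv=cv2.cvtColor(im["pixels"],cv2.COLOR_RGB2HSV)
    m=cv2.inRange(hsv,(100,120,40),(130,255,255));k=np.zeros_like(m);k[roi[1]:roi[3],roi[0]:roi[2]]=1
    m=cv2.morphologyEx(m*k,cv2.MORPH_OPEN,np.ones((3,3)))
    w=np.array([world(im,q,.012)[:2] for q in np.argwhere(m)[:,::-1]],dtype=np.float32)
    return cv2.minAreaRect(w)
E
python3 - <<'E'
from h import *
im=shot("wrist")
print(jig(im,(270,0,370,200)))
ex=np.array([.9714,.2373,0]);ey=np.array([-.2373,.9714,0])
for n,uv,z in [("pinA",(337.5,83),.022),("pinB",(336.5,155),.022),("handle tip",(320,112),.124),("blk",(262,240),.015),("cTL",(293,14),.012),("cTR",(341,14),.012),("cBL",(296,176),.012),("cBR",(341,176),.012)]: print(n,world(im,uv,z))
E
```

```text
((0.44763419032096863, -0.19014984369277954), (0.058145564049482346, 0.19632190465927124), 14.070281982421875)
pinA [ 0.46826366 -0.16543765  0.022     ]
pinB [ 0.48986471 -0.2526124   0.022     ]
handle tip [ 0.45379782 -0.2021306   0.124     ]
blk [ 0.41855701 -0.39590304  0.015     ]
cTL [ 0.39610698 -0.10072672  0.012     ]
cTR [ 0.45256417 -0.08685825  0.012     ]
cBL [ 0.44459516 -0.29475913  0.012     ]
cBR [ 0.50399616 -0.2801388   0.012     ]
```

>>> {"op": "send_rows", "data": {
  "series": [
    [0.01, 0.004, 0.05, 0, 0],
    [0.02, 0.004, 0.1, 0, 0],
    [0.03, 0.004, 0.15, 0, 0],
    [0.03, 0.004, 0.19, 0, 0],
    [0.03, 0.004, 0.2, 0, 0],
    [0.04, 0.004, 0.2, 0, 0],
    [0.05, 0.004, 0.2, 0, 0],
    [0.06, 0.004, 0.196, 0, 0],
    [0.07, 0.004, 0.192, 0, 0],
    [0.08, 0.004, 0.188, 0, 0],
    [0.09, 0.004, 0.184, 0, 0],
    [0.1, 0.004, 0.18, 0, 0],
    [0.11, 0.004, 0.178, 0, 0],
    [0.12, 0.004, 0.176, 0, 0],
    [0.128, 0.004, 0.175, 0, 0],
    [0.134, 0.004, 0.175, 0, 0],
    [0.138, 0.004, 0.175, 0, 0],
    [0.138, 0.004, 0.175, 0, 0],
    [0.12, 0.004, 0.15, 0, 0],
    [0.12, 0.004, 0.1, 0, 0]
  ]
}}

```text
time_s: 5.15
position: [0.4404, -0.1496, 0.2042]
tool_rot: [0.617, 0.787, -0.0, -0.003]
contact_force: [1.1, -0.4, -0.1]
gripper_width: 0.0003
finger_force: 0.0
```

```bash
python3 - <<'E'
from h import *
s=sensors.sense();print(s["position"],s["time_s"])
im=shot("side")
a=im["pixels"][185:270,250:330,::-1]
im=shot("top")
b=im["pixels"][200:260,200:400,::-1]
a=cv2.resize(a.copy(),None,fx=4,fy=4);b=cv2.resize(b.copy(),(400,120*1));
c=np.zeros((340,740,3),np.uint8);c[:a.shape[0],:320]=a;c[:120,330:730]=b
cv2.imwrite("pics/c2.png",c)
# block refinement not visible here; report its pixels in wrist
im=shot("wrist");print(nets.boxes_of("block_centre","wrist"))
E
```

```text
[ 0.44039568 -0.14955929  0.20417716] 5.15
[]
```

View pics/c2.png

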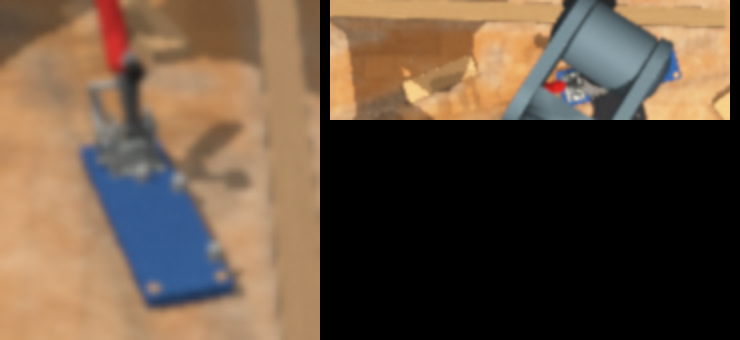

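The side crop shows the lever open: handle leaning off the board's end, arm upright. Now I move to where the wrist camera sees the offcut.

>>> {"op": "send_rows", "data": {
  "series": [
    [0.02, 0.02, -0.03, 0, 0.03],
    [0.05, 0.04, -0.05, 0, 0.07],
    [0.05, 0.06, -0.05, 0, 0.07],
    [0.05, 0.06, -0.05, 0, 0.07],
    [0.05, 0.06, -0.05, 0, 0.07]
  ]
}}

```text
time_s: 5.98
position: [0.4869, -0.0867, 0.2539]
tool_rot: [0.617, 0.787, -0.0, -0.001]
contact_force: [-1.2, 0.6, -0.4]
gripper_width: 0.047
finger_force: 0.0
```

```bash
python3 - <<'E'
from h import *
im=shot("wrist","w3.png")
b=nets.boxes_of("block_centre","wrist");print(b)
s=sensors.sense();print(s["position"],s["tool_rot"])
for d in b:
  x0,y0,x1,y1=d["box"];print(world(im,((x0+x1)/2,(y0+y1)/2),.0075))
E
```

```text
[{'box': [234.7, 380.0, 247.3, 400.0], 'conf': 0.67}, {'box': [309.0, 0.8, 342.5, 47.6], 'conf': 0.64}, {'box': [233.5, 126.9, 292.0, 306.4], 'conf': 0.31}]
[ 0.4870889  -0.08694166  0.25449172] [ 6.17015088e-01  7.86950783e-01 -2.69927685e-04 -8.79805567e-04]
[ 0.45872401 -0.43290761  0.0075    ]
[0.45816986 0.0698756  0.0075    ]
[ 0.43583907 -0.16462127  0.0075    ]
```

View pics/w3.png

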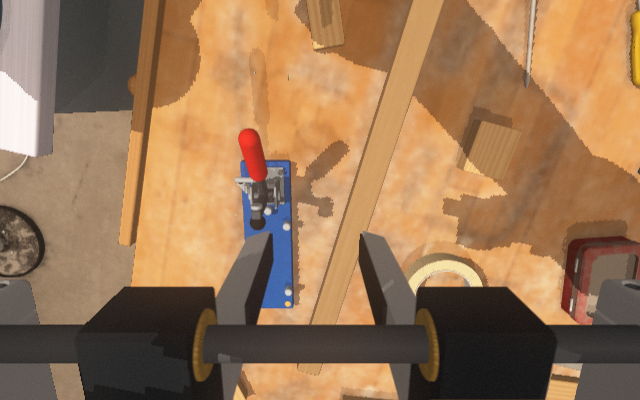

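The offcut's near end shows at (325,30); the camera looks further back than I assumed. I'm moving on along tool x.

>>> {"op": "send_rows", "data": {
  "series": [
    [0.05, 0, 0, 0, 0.094],
    [0.1, 0, 0, 0, 0.094],
    [0.15, 0, 0, 0, 0.094],
    [0.15, 0, 0, 0, 0.094],
    [0.15, 0, 0, 0, 0.094]
  ]
}}

```text
time_s: 6.7
position: [0.452, 0.0583, 0.2554]
tool_rot: [0.617, 0.787, -0.0, 0.0]
contact_force: [-0.1, 0.2, -0.4]
gripper_width: 0.0939
finger_force: 0.0
```

```bash
cat >> h.py <<'E'
def wood(im,box,z,fn=None):
    x0,y0,x1,y1=[int(v) for v in box]; p=im["pixels"]
    m=np.full(p.shape[:2],cv2.GC_BGD,np.uint8); m[max(y0-8,0):y1+8,max(x0-8,0):x1+8]=cv2.GC_PR_BGD
    cx,cy=(x0+x1)//2,(y0+y1)//2; m[y0:y1,x0:x1]=cv2.GC_PR_FGD; m[cy-12:cy+12,cx-6:cx+6]=cv2.GC_FGD
    cv2.grabCut(p[:,:,::-1].copy(),m,None,np.zeros((1,65)),np.zeros((1,65)),6,cv2.GC_INIT_WITH_MASK)
    f=((m==1)|(m==3)).astype(np.uint8); f=cv2.morphologyEx(f,cv2.MORPH_OPEN,np.ones((5,5)))
    c=max(cv2.findContours(f,0,1)[0],key=cv2.contourArea)
    if fn:
        q=p[:,:,::-1].copy();cv2.drawContours(q,[c],-1,(0,0,255),1);cv2.imwrite("pics/"+fn,q)
    w=np.array([world(im,u[0],z)[:2] for u in c],dtype=np.float32); return cv2.minAreaRect(w)
E
python3 - <<'E'
from h import *
im=shot("wrist")
b=nets.boxes_of("block_centre","wrist");print(b[:3])
s=sensors.sense();print(s["position"],s["tool_rot"],s["time_s"])
b=[d for d in b if world(im,((d["box"][0]+d["box"][2])/2,(d["box"][1]+d["box"][3])/2),.015)[1]>0.03][0]
print(wood(im,b["box"],.015,"w4.png"))
E
```

```text
[{'box': [295.3, 73.0, 336.6, 177.6], 'conf': 0.8}, {'box': [242.7, 263.6, 296.2, 397.7], 'conf': 0.48}, {'box': [241.0, 279.5, 275.5, 325.2], 'conf': 0.32}]
[0.45224525 0.05775513 0.25532588] [ 6.17436258e-01  7.86620903e-01 -1.45557194e-04 -1.22344357e-05] 6.8
((0.4437902867794037, 0.10205520689487457), (0.03417322039604187, 0.1221289336681366), 23.484516143798828)
```

View pics/w4.png

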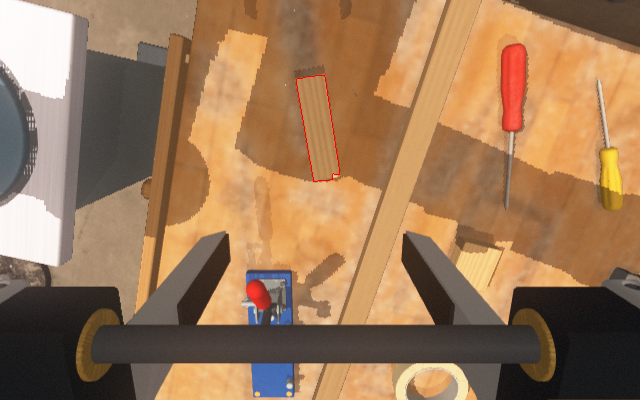

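The outline sits on the offcut: corners (296,78), (325,74), (340,177), (313,181). Going down to grasp it.

>>> {"op": "send_rows", "data": {
  "series": [
    [0.02, 0.001, 0.05, -5, 0.094],
    [0.045, 0.0025, 0.1, -9.7, 0.09],
    [0.045, 0.0025, 0.15, -9.7, 0.08],
    [0.045, 0.0025, 0.2, -9.7, 0.07],
    [0.045, 0.0025, 0.235, -9.7, 0.07],
    [0.045, 0.0025, 0.251, -9.7, 0.07],
    [0.045, 0.0025, 0.251, -9.7, 0.07],
    [0.045, 0.0025, 0.251, -9.7, 0.05],
    [0.045, 0.0025, 0.251, -9.7, 0.02],
    [0.045, 0.0025, 0.251, -9.7, 0.02],
    [0.045, 0.0025, 0.251, -9.7, 0.02],
    [0.045, 0.0025, 0.251, -9.7, 0.02],
    [0.045, 0.0025, 0.251, -9.7, 0.02]
  ]
}}

```text
time_s: 8.43
position: [0.444, 0.1033, 0.0049]
tool_rot: [0.548, 0.837, 0.0, 0.0]
contact_force: [-0.9, -0.2, 5.4]
gripper_width: 0.0342
finger_force: 30.0
```

Gripped at 34.2 mm. I'm lifting clear of the lever and carrying it to above the seat, 6 mm short of the pins both ways.

>>> {"op": "send_rows", "data": {
  "series": [
    [0, 0, -0.04, 0, 0.02],
    [0, 0, -0.09, 0, 0.02],
    [0, 0, -0.14, 0, 0.02],
    [0, 0, -0.19, 0, 0.02],
    [-0.03, -0.012, -0.195, 2, 0.02],
    [-0.07, -0.029, -0.195, 4, 0.02],
    [-0.11, -0.045, -0.195, 6, 0.02],
    [-0.15, -0.061, -0.195, 8, 0.02],
    [-0.19, -0.078, -0.195, 9.6, 0.02],
    [-0.23, -0.094, -0.195, 9.6, 0.02],
    [-0.27, -0.11, -0.195, 9.6, 0.02],
    [-0.29, -0.118, -0.195, 9.6, 0.02],
    [-0.3, -0.1226, -0.195, 9.6, 0.02],
    [-0.3, -0.1226, -0.195, 9.6, 0.02],
    [-0.3, -0.1226, -0.195, 9.6, 0.02]
  ]
}}

```text
time_s: 10.3
position: [0.4513, -0.2197, 0.1993]
tool_rot: [0.615, 0.788, 0.0, -0.0]
contact_force: [-0.6, -0.4, 0.1]
gripper_width: 0.0346
finger_force: 30.0
```

```bash
python3 - <<'E'
from h import *
s=sensors.sense();im=shot("wrist","w5.png")
print(s["position"],s["tool_rot"],s["gripper_width"],2*np.degrees(np.arctan2(s["tool_rot"][1],s["tool_rot"][0]))-90)
# expected held block corners, top at TCP z+0.011 and bottom at TCP-0.004
t=s["position"];Rm=R.from_quat(s["tool_rot"]).as_matrix()
for a in(-.06,.06):
  for b in(-.0175,.0175): print(a,b,pix(im,t+Rm@[a,b,-.011]).round(),pix(im,t+Rm@[a,b,.004]).round())
E
```

```text
[ 0.45125562 -0.21969304  0.19934281] [ 6.15481809e-01  7.88151057e-01  1.29693801e-04 -1.95123213e-04] 0.034643862680751945 14.02612212534612
-0.06 -0.0175 [286. 354.] [288. 337.]
-0.06 0.0175 [348. 354.] [346. 337.]
0.06 -0.0175 [280. 138.] [283. 135.]
0.06 0.0175 [354. 138.] [351. 135.]
```

View pics/w5.png

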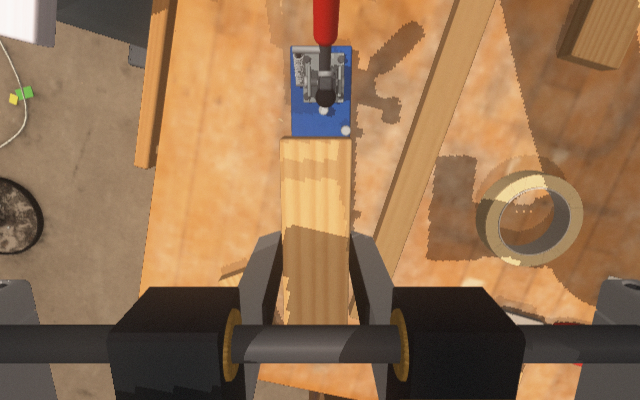

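The front end of the offcut is at row 139 (138 predicted) and its sides at columns 280–352 (280–354 predicted), so it sits centred and straight in the grip. Lowering it, 6 to 7 mm short of the pins.

>>> {"op": "send_rows", "data": {
  "series": [
    [-0.003, -0.001, 0.05, 0, 0.02],
    [-0.003, -0.001, 0.1, 0, 0.02],
    [-0.003, -0.001, 0.14, 0, 0.02],
    [-0.003, -0.001, 0.165, 0, 0.02],
    [-0.003, -0.001, 0.175, 0, 0.02],
    [-0.003, -0.001, 0.18, 0, 0.02],
    [-0.003, -0.001, 0.182, 0, 0.02],
    [-0.003, -0.001, 0.182, 0, 0.02],
    [-0.003, -0.001, 0.182, 0, 0.02]
  ]
}}

```text
time_s: 11.48
position: [0.4514, -0.2243, 0.0182]
tool_rot: [0.616, 0.788, -0.0, 0.001]
contact_force: [1.4, -0.4, -0.5]
gripper_width: 0.0348
finger_force: 30.0
```

>>> {"op": "send_rows", "data": {
  "series": [
    [0, 0.002, 0.001, 0, 0.02],
    [0, 0.004, 0.001, 0, 0.02],
    [0, 0.006, 0.001, 0, 0.02],
    [0, 0.007, 0.001, 0, 0.02],
    [0, 0.008, 0.001, 0, 0.02],
    [0, 0.008, 0.001, 0, 0.02]
  ]
}}

```text
time_s: 12.22
position: [0.459, -0.2224, 0.0169]
tool_rot: [0.616, 0.788, -0.0, 0.0]
contact_force: [-2.8, -1.3, 5.4]
gripper_width: 0.0348
finger_force: 30.0
```

>>> {"op": "send_rows", "data": {
  "series": [
    [0.003, 0.0005, 0, 0, 0.02],
    [0.006, 0.001, 0, 0, 0.02],
    [0.008, 0.001, 0, 0, 0.02],
    [0.009, 0.001, 0, 0, 0.02],
    [0.01, 0.001, 0, 0, 0.02],
    [0.01, 0.001, 0, 0, 0.02]
  ]
}}

```text
time_s: 12.98
position: [0.4579, -0.2131, 0.017]
tool_rot: [0.616, 0.788, -0.0, 0.001]
contact_force: [-0.9, -7.5, 2.9]
gripper_width: 0.0343
finger_force: 30.0
```

>>> {"op": "send_rows", "data": {
  "series": [
    [0.0005, 0.001, 0, 0, 0.02],
    [0.001, 0.002, 0, 0, 0.02],
    [0.001, 0.002, 0, 0, 0.02]
  ]
}}

```text
time_s: 13.35
position: [0.458, -0.213, 0.017]
tool_rot: [0.615, 0.788, -0.003, 0.0]
contact_force: [-7.9, -12.3, 6.1]
gripper_width: 0.0347
finger_force: 30.0
```

Firm contact on both: about 10 N against the side pins and 10 N against the end pin. Releasing and rising.

>>> {"op": "send_rows", "data": {
  "series": [
    [0, 0, 0, 0, 0.04],
    [0, 0, 0, 0, 0.05],
    [0, 0, 0, 0, 0.07],
    [0, 0, 0, 0, 0.07],
    [0, 0, -0.02, 0, 0.07],
    [0, 0, -0.06, 0, 0.07],
    [0, 0, -0.11, 0, 0.07],
    [0, 0, -0.16, 0, 0.07],
    [-0.02, 0, -0.19, 0, 0.07],
    [-0.02, 0, -0.19, 0, 0.07],
    [-0.02, 0, -0.19, 0, 0.07]
  ]
}}

```text
time_s: 14.72
position: [0.463, -0.229, 0.2046]
tool_rot: [0.616, 0.788, 0.0, -0.002]
contact_force: [-0.6, -0.1, -0.8]
gripper_width: 0.0701
finger_force: 0.0
```

```bash
python3 - <<'E'
from h import *
s=sensors.sense();im=shot("wrist")
print(s["position"],s["tool_rot"],s["time_s"])
cv2.imwrite("pics/w6.png",cv2.resize(im["pixels"][60:400,220:420,::-1].copy(),None,fx=1.75,fy=1.75))
O=np.array([.4478,-.19,0]);ex=np.array([.970,.242,0]);ey=np.array([-.242,.970,0])
def J(x,y,z):return pix(im,O+ex*x+ey*y+np.array([0,0,z])).round(1)
for x,y in[(-.015,.035),(.02,.035),(-.015,-.085),(.02,-.085)]: print(x,y,J(x,y,.027))
print("pins",J(.025,.02,.022),J(.025,-.07,.022),J(.0025,.04,.022))
E
```

```text
[ 0.4629666  -0.22900823  0.20461931] [ 6.15966108e-01  7.87771148e-01  1.46216871e-04 -1.53315252e-03] 14.725
-0.015 0.035 [295.9 102. ]
0.02 0.035 [331.9 102. ]
-0.015 -0.085 [297.5 219.1]
0.02 -0.085 [330.5 219.2]
pins [336.5 117.6] [335.2 204.3] [313.9  96.7]
```

View pics/w6.png

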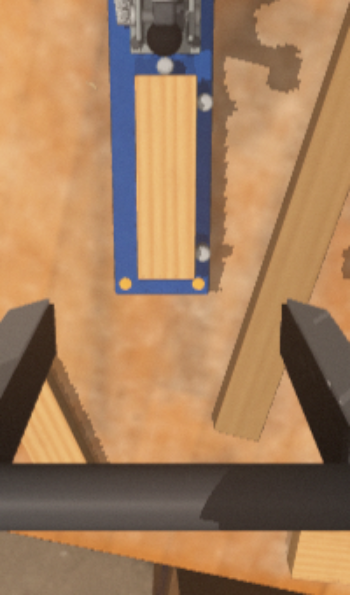

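The picture shows the offcut flat on the board. Its right edge (crop x=196) is at both side pins (206,102) and (203,254), and its end (y=75) is at the end pin (165,66). Now I move behind the open handle.

>>> {"op": "send_rows", "data": {
  "series": [
    [0.04, -0.003, -0.01, 0, 0.04],
    [0.09, -0.003, -0.02, 0, 0.02],
    [0.14, -0.003, -0.02, 0, 0],
    [0.19, -0.003, -0.02, 0, 0],
    [0.22, -0.003, 0, 0, 0],
    [0.222, -0.003, 0.04, 0, 0],
    [0.222, -0.003, 0.08, 0, 0],
    [0.222, -0.003, 0.1, 0, 0],
    [0.222, -0.003, 0.1, 0, 0]
  ]
}}

```text
time_s: 15.9
position: [0.4046, -0.0141, 0.1034]
tool_rot: [0.616, 0.788, -0.001, -0.003]
contact_force: [-0.7, 0.4, 0.2]
gripper_width: 0.0005
finger_force: 0.0
```

>>> {"op": "send_rows", "data": {
  "series": [
    [-0.01, 0.002, 0, 0, 0],
    [-0.02, 0.002, 0, 0, 0],
    [-0.03, 0.002, -0.005, 0, 0],
    [-0.04, 0.002, -0.009, 0, 0],
    [-0.05, 0.002, -0.013, 0, 0],
    [-0.06, 0.002, -0.017, 0, 0],
    [-0.07, 0.002, -0.021, 0, 0],
    [-0.08, 0.002, -0.023, 0, 0],
    [-0.09, 0.002, -0.025, 0, 0],
    [-0.098, 0.002, -0.026, 0, 0],
    [-0.104, 0.002, -0.026, 0, 0],
    [-0.108, 0.002, -0.026, 0, 0],
    [-0.108, 0.002, -0.026, 0, 0],
    [-0.09, 0.002, -0.05, 0, 0],
    [-0.07, 0.002, -0.09, 0, 0],
    [-0.07, 0.002, -0.12, 0, 0],
    [-0.07, 0.002, -0.12, 0, 0],
    [-0.07, 0.002, -0.12, 0, 0]
  ]
}}

```text
time_s: 18.15
position: [0.4256, -0.0824, 0.2251]
tool_rot: [0.616, 0.788, -0.0, -0.001]
contact_force: [-0.4, 0.4, -0.3]
gripper_width: 0.0004
finger_force: 0.0
```

```bash
python3 - <<'E'
from h import *
s=sensors.sense();im=shot("wrist");si=shot("side")
print(s["position"],s["time_s"])
a=cv2.resize(im["pixels"][150:400,200:400,::-1].copy(),None,fx=2,fy=2);b=cv2.resize(si["pixels"][185:270,250:330,::-1].copy(),(380,400))
c=np.zeros((500,790,3),np.uint8);c[:,:400]=a;c[:400,405:785]=b;cv2.imwrite("pics/c7.png",c)
E
```

```text
[ 0.42559848 -0.08244813  0.22511212] 18.15
```

View pics/c7.png

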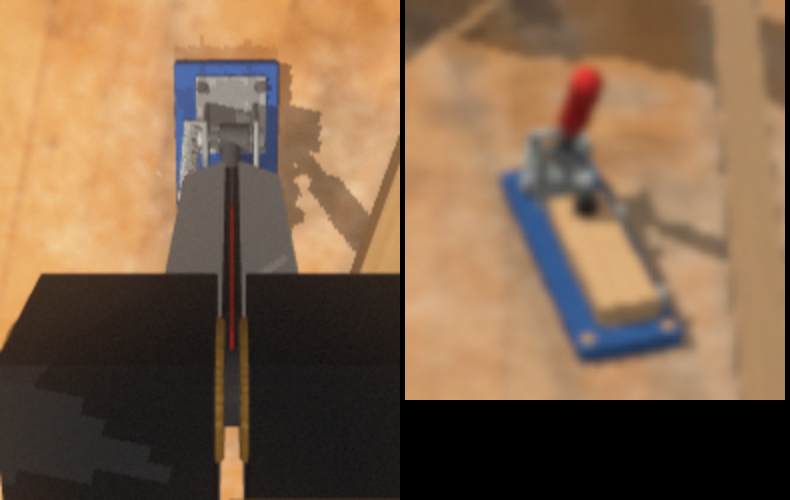

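The picture shows the lever shut with its foot on the offcut. I'll check in numbers that the offcut did not shift, from the earlier viewpoint.

>>> {"op": "send_rows", "data": {
  "series": [
    [-0.04, 0, 0, 0, 0],
    [-0.08, 0, 0, 0, 0.03],
    [-0.12, 0.001, 0.01, 0, 0.07],
    [-0.15, 0.001, 0.02, 0, 0.07],
    [-0.15, 0.001, 0.02, 0, 0.07],
    [-0.15, 0.001, 0.02, 0, 0.07]
  ]
}}

```text
time_s: 19.0
position: [0.4628, -0.2273, 0.2057]
tool_rot: [0.616, 0.788, 0.0, -0.001]
contact_force: [0.2, -0.0, -0.1]
gripper_width: 0.0471
finger_force: 0.0
```

```bash
python3 - <<'E'
from h import *
s=sensors.sense();im=shot("wrist","w8.png");print(s["position"])
O=np.array([.4478,-.19,0]);ex=np.array([.970,.242,0]);ey=np.array([-.242,.970,0])
def edges(p,pixf,f):
    h=cv2.cvtColor(p,cv2.COLOR_RGB2HSV).astype(int)
    o=[]
    for y in np.arange(-.08,-.03,.005):       # side edges where wood turns blue
        xs=[x for x in np.arange(-.03,.03,.0005) if f(h,pixf(x,y))]; o.append((min(xs),max(xs)))
    ys=[y for y in np.arange(-.1,-.04,.0005) if f(h,pixf(.0025,y))]
    print("x edges",np.round(np.array(o)[[0,4,9]]*1e3,1).tolist(),"end y",min(ys)*1e3)
def f(h,uv):
    c=h[int(round(uv[1])),int(round(uv[0]))];return 8<c[0]<30 and c[2]>90
edges(im["pixels"],lambda x,y:pix(im,O+ex*x+ey*y+np.array([0,0,.027])),f)
# the earlier picture (w6 crop) with its own pose
q=cv2.imread("pics/w6.png")[:,:,::-1].copy()
T=np.eye(4);T[:3,:3]=R.from_quat([6.15966108e-01,7.87771148e-01,1.46216871e-04,-1.53315252e-03]).as_matrix();T[:3,3]=[.4629666,-.22900823,.20461931]
im2={"K":im["K"],"cam_to_world":T@im["tool_from_camera"]}
edges(q,lambda x,y:(pix(im2,O+ex*x+ey*y+np.array([0,0,.027]))-[220,60])*1.75,f)
print(jig(im,(270,0,370,235)))
E
```

```text
[ 0.46283932 -0.22725475  0.20567694]
x edges [[-30.0, 29.5], [-30.0, 20.0], [-30.0, 29.5]] end y -100.0
x edges [[-30.0, 20.5], [-30.0, 29.5], [-30.0, 29.5]] end y -100.0
((0.4476252496242523, -0.19030657410621643), (0.05796476826071739, 0.19555282592773438), 14.031749725341797)
```

```bash
python3 - <<'E'
from h import *
O=np.array([.4478,-.19,0]);ex=np.array([.970,.242,0]);ey=np.array([-.242,.970,0])
im=shot("wrist")
q=np.zeros_like(im["pixels"]);c=cv2.imread("pics/w6.png")[:,:,::-1];q[60:400,220:420]=cv2.resize(c.copy(),(200,340),interpolation=cv2.INTER_AREA)
T=np.eye(4);T[:3,:3]=R.from_quat([6.15966108e-01,7.87771148e-01,1.46216871e-04,-1.53315252e-03]).as_matrix();T[:3,3]=[.4629666,-.22900823,.20461931]
im2={"K":im["K"],"pixels":q,"cam_to_world":T@im["tool_from_camera"]}
for m in(im2,im):
    h=cv2.cvtColor(m["pixels"],cv2.COLOR_RGB2HSV)
    def run(x,y,dx,dy):
        while True:
            u=pix(m,O+ex*x+ey*y+np.array([0,0,.027])).round().astype(int)
            if not 5<h[u[1],u[0],0]<35: return round((x if dx else y)*1e3,1)
            x+=dx;y+=dy
    print([(run(.0025,y,-.0005,0),run(.0025,y,.0005,0)) for y in(-.08,-.06,-.04,-.02)],"end",[run(x,-.06,0,-.0005) for x in(-.008,.0025,.012)])
E
```

```text
[(-14.0, 21.0), (-15.0, 21.0), (-14.5, 21.0), (-14.5, 20.5)] end [-85.5, -85.5, -85.5]
[(-14.5, 21.0), (-14.5, 21.0), (-15.0, 20.5), (2.5, 2.5)] end [-84.5, -84.5, -84.5]
```

The offcut's edges lie at x -14.5 to +21 (nominal -15 to +20) and its end at y -84.5 (nominal -85), all in mm. It has not moved, and the lever is shut. Handing in.

```bash
python3 -c "
from rig import ticket
print(ticket.hand_in())"
```

```text
the job is handed in; nothing more can be done
None
```

The leftmost near-side offcut lies flat and snug against the jig's three pins, clamped under the rubber foot with the lever snapped shut. I handed the job in at about 19 s on the robot's clock and was given no verdict.

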